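# Raise the lane gate and push the parcel home

### The job

Push the counterweighted gate arm up from below, past its balance point, until it stands raised by itself. Then push the small parcel along the lane, through the open gate, until it lies squarely up against the end stop. Only push with the fingers: do not lift the parcel, and leave the mug, the tape measure and the ring of tape where they are.

Things in the scene. Friction and masses are not known exactly. Their poses are not given: they have to be found in the camera images.
- lane: Fixed grey lane board, 140 x 470 x 8 mm. Origin: on the bench under its centre line, in the gate's plane. +y runs along the lane to the parcel's start, -y is the way the parcel goes; +x points across it, away from the robot. Board: y -220 to +250 mm, top 8 mm up. Side rails, tops 20 mm up, leave x -54 to +54 mm free. Gate post: 72 x 12 mm, 221 mm tall, at x 180, y 28 mm.
- gate_pivot (a point): Point on the gate's hinge axis, 115 mm above the bench, at x = 180, y = 0 mm of the lane's frame. The hinge axis is the lane's y axis direction.
- gate_end (a point): Where to push the gate arm up: a point on its centre line, 245 mm from the pivot, 45 mm from its tip; moves with the arm. The arm is a round aluminium bar 18 mm in diameter (rubber band 21 mm near the tip). Lowered, it lies level across the lane from the pivot towards the robot, centre line 115 mm above the bench. Its last 85 mm are bare, with open space below.
- gate_plate (a point): Middle of the lower edge of the grey plate (76 mm long, 4 mm thick) that hangs under the arm and stops the parcel: 128 to 204 mm from the pivot, lower edge 66 mm below the arm's centre line (49 mm above the bench when lowered). Moves with the arm; raised, the plate stands on the robot's side of the bar.
- gate (a joint): Angle of the gate arm, rad: 0 lowered (level), 1.75 fully raised (just past upright, on its stop pin). A steel counterweight disc above the pivot puts the balance point at about 0.82: below it the arm sinks back to 0, beyond it the arm goes on up to 1.75 by itself in a second or two (damped hinge) and stays. Lifting it at the free end takes 1 to 2 N.
- end_stop (a point): Middle of the end stop's face towards the parcel, at the board's top: x = 0, y = -200 mm of the lane's frame. The stop is an upright steel plate across the lane, 108 mm wide, 5 mm thick, 45 mm tall above the board.
- parcel: Loose cardboard box, 71 mm (its x) by 104 mm (its y) by 61 mm tall, about 0.25 kg, standing on the lane before the gate, long side along the lane. Origin: centre of its underside, z up.
- mug: Blue and white mug, 78 x 112 x 92 mm, loose bystander. Origin: centre of its underside.
- tape_measure: Yellow and black tape measure, 41 x 83 x 62 mm, loose bystander. Origin: centre of its underside.
- tape_ring: Ring of masking tape lying flat, 100 mm across, 25 mm tall, loose bystander. Origin: centre of its underside.

How it is judged:
By the outcome, as a careful person would: the job done as asked, in the order asked, and still so for the second after the job is handed in, with the robot touching nothing.
It also fails if it takes over 58 s, if anything falls off the work surface, if the arm or the gripper's body presses on something with over 40 N, if the wrist force passes 120 N, or if a joint passes its speed limit or range.

### The arm

A 6-joint arm with a two-finger parallel gripper is mounted at the origin on a cart in front of the work surface, level with it; the furniture and walls round the work are solid. World frame = base frame: x ahead of the robot, y to its left, z up, the work surface at z = 0. Lengths are in m, angles in rad, forces in N, time in s.
With the tool pointing down it reaches from about 0.25 to 0.775 m from the base axis. Payload 4 kg.
Tool frame: the origin (TCP) lies on the centre line of the jaws, within the pads' length; the fingertips stand 17 mm ahead of it and the grasp point (between the pads) lies 2 mm behind it; z points along the fingers, y is the line along which they close (so a half turn about z gives the same grasp; the last joint's range is limited). The gripper opens to 94 mm and grips with 3 to 60 N. Pads are 16 mm wide; open, the fingers measure 119 mm over their backs; the gripper's body (75 mm by 177 mm) begins 78 mm behind the grasp point.
Start: joints at [1.088, 0.087, 1.371, -0, 1.684, -0.103], TCP at [0.204, 0.511, 0.223] pointing down, gripper open.
Joint ranges: [-3.1, 3.1], [-0.76, 2.03], [0.27, 2.55], [-1.08, 4.22], [0.17, 2.65], [-2.57, 2.57]. Speed limits (rad/s): [2.79, 2.79, 3.14, 3.14, 3.14, 3.14].

### API

Orientations are given as [roll, pitch, yaw] about the fixed x, y, z axes, in that order (R = Rz(yaw) Ry(pitch) Rx(roll)).
In Python, from bench import robot gives the robot as it stands.
- The arm moves only by the tool servo_tool, never from a script. Its argument "plan" is a list of rows, each a list of 7 numbers: the shift along the tool's x, y, z normalised to -1 to 1, where 1 is 0.1 m, then the turn, a rotation vector about the tool's x, y, z normalised to -1 to 1, where 1 is pi/2 rad, then the finger opening in mm, from 0 to 94. In form: [[x, y, z, ax, ay, az, gripper], ...]. A call has 1 to 12 rows; each row is the pose to reach, as a shift and turn from the pose commanded when the call began, along the tool's axes at that moment; what a row does not reach only later rows make up. A row lasts 1/12 s, in which the tool goes at most 41.7 mm and 7.16 degrees, less where a joint would pass 70% of its speed; a pose out of reach is approached as far as the arm can. A call with a number of a shift or a turn outside -1 to 1 is refused whole. A call with a gripper value outside its range is refused whole. The fingers move at their own pace and stop on an object; the grip force is fixed at half the most. Time passes only in rows, so rows that repeat a pose let the fingers close. It gives the time, the measured TCP pose, the force, the opening and the grip force at its end, in the units of the state.
- robot.get_obs(): the state, without advancing time (a new reading comes with each control period).
- robot.snapshot(name): name is "scene" or "top" or "wrist"; returns the picture (384x512x3 uint8, red, green, blue); there is no depth.
- robot.camera_params(name): a dict with "camera_matrix" (3x3 intrinsics, pixels), "rvec" (rotation vector, rad) and "tvec" (3), from world to camera coordinates, as OpenCV has them; the wrist camera has in their place "tool_from_camera" (4x4, takes a point from camera to tool coordinates, whose origin is the TCP and whose axes are the flange's). Camera axes: x right, y down, z forward; pixel columns grow to the right and rows downward; lengths in m; the calibration is good to about 2 mm. The wrist camera is an equidistant fisheye: a pixel r from the principal point sees the ray r / f radians off the axis. A picture is of the moment at which its call begins: read the wrist's pose just before it. camera_params takes no time and is no camera call.
- robot.close_job(): hands the job in; it is judged then, once.
Trained networks look in the newest picture that a camera, given by its name, has taken for a name from the list of things; names that differ only in an ending like _2 or _b are one class to them, and where a whole thing is asked for, a point or a joint stands for the part that bears it (a point fixed in the world has none). Each returns a list of dicts, best first, with "conf" (0 to 1); they miss things now and then, are a little off and sometimes report something else, mostly with a low value. They report only what shows in the picture. A call takes as long as a camera call.
- robot.find_in(thing, camera): "extent" ([centre column, centre row, width, height] in pixels, round what is visible of it).
The state is a dict: "time": time; "joint_positions": joint angles; "qvel": joint speeds; "joint_torque": joint torques, N m; "tool_pos": TCP position; "ee_rot": TCP orientation; "wrist_force": force on the tool from outside, world axes, zero at the start; "wrist_torque": the same for the moment, N m; "width": finger opening in m; "finger_force": force on a finger pad.
Only numpy, scipy, OpenCV 4.12 (cv2) and the standard library are available. Lean on these libraries where they do the work, as an engineer would, in place of code of your own. Each camera call takes 0.05 s, during which the arm holds its last target. There are 200 camera calls.

## Working session

There is one attempt and no reset: what is moved stays moved. The work goes in short steps, Python scripts to look and compute and a tool call to move; the robot and the scene stay as the last step left them, time stands still between calls to the robot, and variables do not carry over. Pictures are saved under pics/ and viewed, at most 10 in all, crops included, and the job is handed in when it is done.

Besides the shell and the picture viewer there is one more tool, called after "Call:" as name([rows], argument=value, ...), one row to a line, values as JSON. servo_tool: Moves the arm, as the interface text tells. Scaled input: -1 to 1 covers 0.1 m each way for a shift and pi/2 rad each way for a turn. Its arguments: {"type":"object","properties":{"plan":{"type":"array","items":{"type":"array","items":{"type":"number"}}}},"required":["plan"]}

```bash
mkdir -p pics; cat > h.py <<'E'
import numpy as np, cv2
from bench import robot
def snap(c,n):
    im=robot.snapshot(c); cv2.imwrite(f'pics/{n}.png',im[:,:,::-1]); return im
def ray(c,u,v):
    p=robot.camera_params(c);K=np.array(p['camera_matrix'],float);R=cv2.Rodrigues(np.array(p['rvec'],float))[0]
    d=R.T@np.linalg.inv(K)@[u,v,1];o=-R.T@np.array(p['tvec'],float).ravel();return o,d
def atz(c,u,v,z):
    o,d=ray(c,u,v);return (o+d*(z-o[2])/d[2]).round(4)
def proj(c,P):
    p=robot.camera_params(c)
    return cv2.projectPoints(np.array(P,float).reshape(-1,1,3),np.array(p['rvec'],float),np.array(p['tvec'],float),np.array(p['camera_matrix'],float),None)[0].reshape(-1,2).round(1)
E
python3 - <<'E'
from h import *
a=snap('top','t0');b=snap('scene','s0')
cv2.imwrite('pics/ts0.png',np.vstack([a,b])[:,:,::-1][:768]) 
for t in ['lane','gate','parcel','end_stop','mug','tape_measure','tape_ring']:
    print(t,[(np.round(x['extent']),round(x['conf'],2)) for x in robot.find_in(t,'top')[:2]])
print(ray('top',256,192),ray('scene',256,192))
E
```

```text
lane [(array([205., 173., 143., 110.]), 0.85), (array([206., 175.,  21., 107.]), 0.41)]
gate [(array([202., 175.,  21., 108.]), 0.6)]
parcel [(array([156., 205.,  34.,  22.]), 0.67)]
end_stop [(array([205., 173., 141., 107.]), 0.76)]
mug [(array([142., 256.,  36.,  28.]), 0.71)]
tape_measure [(array([331., 245.,  21.,  22.]), 0.78)]
tape_ring [(array([341., 176.,  32.,  30.]), 0.78)]
(array([ 0.35580808, -0.04435694,  1.64941463]), array([ 0.12013932, -0.02493994, -0.99249626])) (array([-0.22691294, -0.75253709,  0.55392771]), array([ 0.66162815,  0.63059789, -0.40605793]))
```

View pics/t0.png

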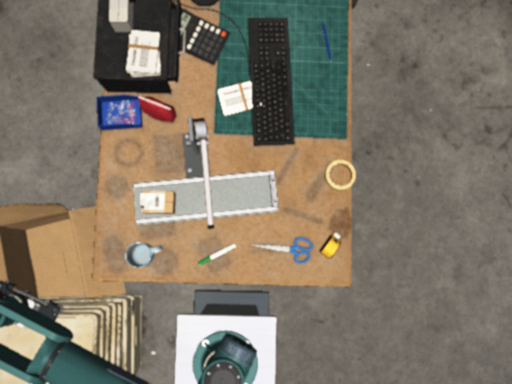

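View pics/s0.png

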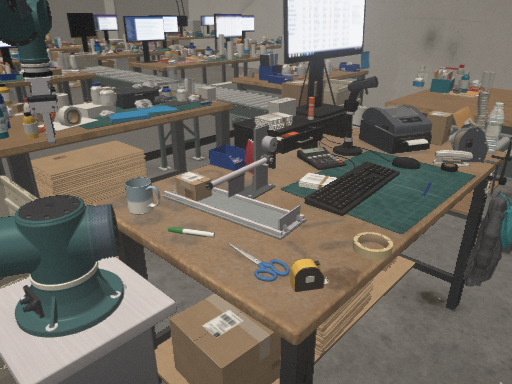

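Top view: the lane runs from about (135,203) to (276,190), the gate bar from (203,135) to (211,226), and the parcel is at (156,202). The mug is at (142,254), the tape measure at (331,245) and the ring at (341,175). I'll zoom in.

```bash
python3 - <<'E'
import cv2,numpy as np
a=cv2.imread('pics/t0.png')[110:240,125:285];cv2.imwrite('pics/tc.png',cv2.resize(a,None,fx=5,fy=4.6,interpolation=cv2.INTER_CUBIC)[:600])
a=cv2.imread('pics/s0.png')[120:250,110:320];cv2.imwrite('pics/sc.png',cv2.resize(a,None,fx=3.8,fy=3.8,interpolation=cv2.INTER_CUBIC)[:600])
E
```

```text
(no output)
```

View pics/tc.png

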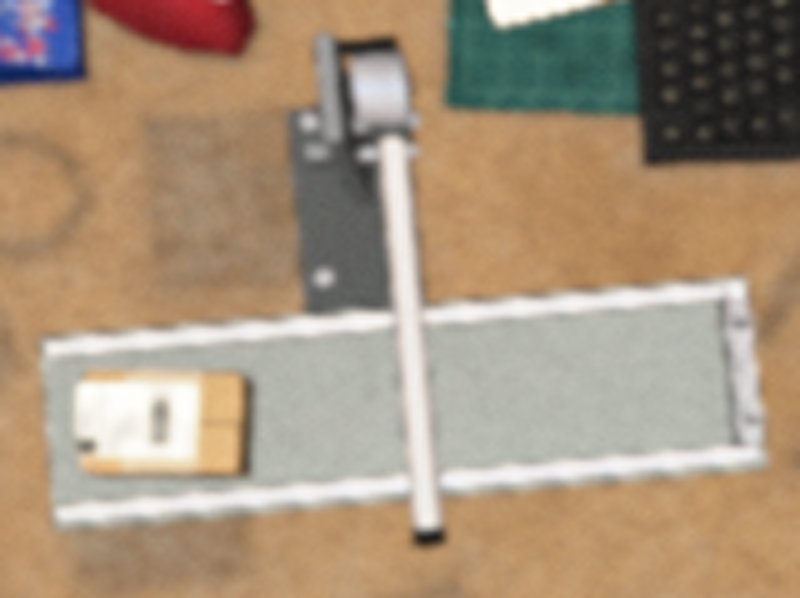

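The crop shows the rail outer corners at about (42,342), (60,522), (745,282) and (765,462), and the bar tip at (428,535). The parcel top spans (78–248, 372–474) and is turned a little relative to the lane.

```bash
cat >> h.py <<'E'
def crop(x,y): return 125+x/5,110+y/4.6
E
python3 - <<'E'
from h import *
c=[(42,342),(60,522),(765,462),(745,282)]
W=np.array([atz('top',*crop(*p),0.018) for p in c])[:,:2]
L=np.array([[.07,.25],[-.07,.25],[-.07,-.22],[.07,-.22]])
print(W, np.linalg.norm(W-np.roll(W,1,0),axis=1))
wm,lm=W.mean(0),L.mean(0)
A=W-wm;B=L-lm
th=np.arctan2((B[:,0]*A[:,1]-B[:,1]*A[:,0]).sum(),(A*B).sum())
R=np.array([[np.cos(th),-np.sin(th)],[np.sin(th),np.cos(th)]]);t=wm-R@lm
print('lane',t,th,np.degrees(th),'res',(W-(L@R.T+t))*1000)
for n,z,p in [('tip',.115,(428,540)),('bar start',.115,(392,145)),('p',.069,(78,372)),('p',.069,(248,372)),('p',.069,(248,474)),('p',.069,(84,474))]:
    w=atz('top',*crop(*p),z); print(n,w,'lane',R.T@(w[:2]-t))
print('pivot',R@[.18,0]+t,'end',R@[-.065,0]+t,'endstop',R@[0,-.2]+t)
E
```

```text
[[ 0.5674  0.3177]
 [ 0.4394  0.2992]
 [ 0.4944 -0.159 ]
 [ 0.6239 -0.1432]] [0.46435015 0.12933    0.46148915 0.1304603 ]
lane [0.53309491 0.06378581] 0.12162681242401073 6.968703027525141 res [[-4.84599713 -2.73185594]
 [ 6.11976308 -4.24605332]
 [ 4.09599713  4.08185594]
 [-5.36976308  2.89605332]]
tip [0.4285 0.0535 0.115 ] lane [-0.10507017  0.00248038]
bar start [0.6959 0.0855 0.115 ] lane [0.1642369 0.0018011]
p [0.5405 0.2825 0.069 ] lane [0.03388636 0.21620001]
p [0.5435 0.1749 0.069 ] lane [0.02380939 0.10903092]
p [0.4729 0.1718 0.069 ] lane [-0.04664517  0.11451952]
p [0.4701 0.2751 0.069 ] lane [-0.03689139  0.21739611]
pivot [0.71176517 0.0856247 ] end [0.46857509 0.05589955] endstop [ 0.55736034 -0.1347367 ]
```

View pics/sc.png

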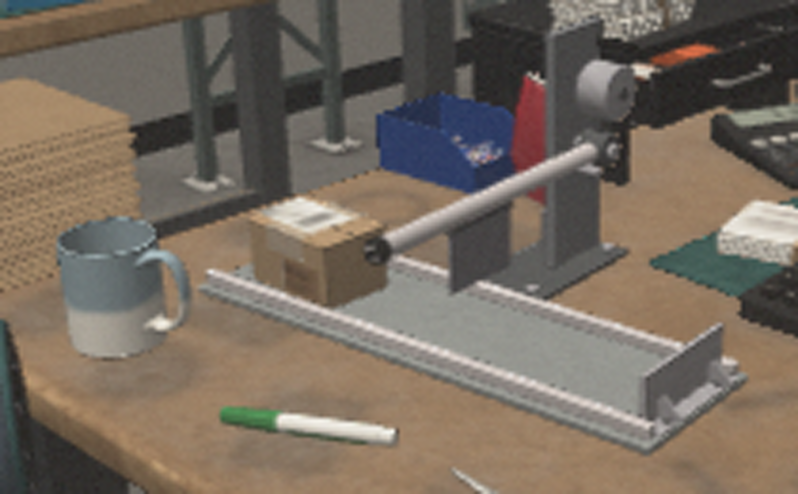

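Scene view: the plate hangs under the bar, the parcel sits before the gate, and the space under the bar end is free. The lane fit agrees with the given sizes: gate tip at lane x −105 mm against −110 nominal, and parcel about 107 × 70 mm. Parcel yaw is about −5° in the lane frame.

Next I'll work out tool poses for the gate lift. The tool will be tilted 45°, coming in from the +y side, with the jaw axis along lane x.

```bash
cat >> h.py <<'E'
from scipy.spatial.transform import Rotation as Ro
TH=.1216;T=np.array([.5331,.0638,0]);RL=Ro.from_euler('z',TH)
def w(p): return RL.apply(p)+T
def lane(p): return RL.inv().apply(np.array(p)-T)
def toolR(tilt):  # tool z tilted from down toward lane -y, tool y along +-lane x
    z=np.array([0,-np.sin(tilt),-np.cos(tilt)]);y=np.array([SY,0,0]);x=np.cross(y,z)
    return RL*Ro.from_matrix(np.c_[x,y,z])
SY=1
def st(): o=robot.get_obs(); return np.array(o['tool_pos']),Ro.from_euler('xyz',o['ee_rot']),o
def rel(p,R,p0,R0):
    return np.r_[R0.inv().apply(p-p0)/.1,(R0.inv()*R).as_rotvec()/(np.pi/2)].round(3)
E
python3 - <<'E'
import h
from h import *
p,R,o=st();print(o['tool_pos'],o['ee_rot'],o['time']);print(R.as_matrix().round(2))
for s in(1,-1):
    h.SY=s
    for t in(0,.785): print(s,t,rel(w([-.065,.08,.25]),toolR(t),p,R))
E
```

```text
[0.20390108 0.51081036 0.22245834] [ 3.14156183e+00 -2.10881199e-05  2.76178288e+00] 0.45
[[-0.93  0.37 -0.  ]
 [ 0.37  0.93  0.  ]
 [ 0.    0.   -1.  ]]
1 0 [-3.76  -2.542 -0.276  0.    -0.     0.681]
1 0.785 [-3.76  -2.542 -0.276  0.267 -0.45   0.644]
-1 0 [-3.76  -2.542 -0.276  0.     0.    -1.319]
-1 0.785 [-3.76  -2.542 -0.276  0.513  0.304 -1.24 ]
```

Call:
servo_tool([
  [-0.94,-0.64,-0.07,0,0,0,0],
  [-0.94,-0.64,-0.07,0,0,0,0],
  [-0.94,-0.64,-0.07,0,0,0,0],
])

```text
time: 0.7
tool_pos: [0.2683, 0.4149, 0.2296]
ee_rot: [-3.141, 0.001, 2.762]
wrist_force: [0.9, -0.0, 0.1]
width: 0.0773
finger_force: 0.0
```

Call:
servo_tool([
  [-0.94,-0.64,-0.07,0,0,0,0],
  [-0.94,-0.64,-0.07,0,0,0,0],
  [-0.94,-0.64,-0.07,0,0,0,0],
])

```text
time: 0.95
tool_pos: [0.3322, 0.3199, 0.237]
ee_rot: [3.141, 0.001, 2.761]
wrist_force: [0.4, 0.1, 0.4]
width: 0.0574
finger_force: 0.0
```

Call:
servo_tool([
  [-0.94,-0.64,-0.07,0,0,0,0],
  [-0.94,-0.64,-0.07,0,0,0,0],
  [-0.94,-0.64,-0.07,0,0,0,0],
])

```text
time: 1.2
tool_pos: [0.3959, 0.2254, 0.244]
ee_rot: [3.141, 0.002, 2.76]
wrist_force: [0.7, 0.3, 1.1]
width: 0.0376
finger_force: 0.0
```

Call:
servo_tool([
  [-0.94,-0.62,-0.07,0.1,-0.15,0.22,0],
  [-0.94,-0.62,-0.07,0.1,-0.15,0.22,0],
  [-0.94,-0.62,-0.07,0.18,-0.3,0.43,0],
  [-0.94,-0.62,-0.07,0.18,-0.3,0.43,0],
  [-0.94,-0.62,-0.07,0.18,-0.3,0.43,0],
  [-0.94,-0.62,-0.07,0.267,-0.45,0.644,0],
  [-0.94,-0.62,-0.07,0.267,-0.45,0.644,0],
  [-0.94,-0.62,-0.07,0.267,-0.45,0.644,0],
  [-0.94,-0.62,-0.07,0.267,-0.45,0.644,0],
  [-0.94,-0.62,-0.07,0.267,-0.45,0.644,0],
  [-0.94,-0.62,-0.07,0.267,-0.45,0.644,0],
])

```text
time: 2.12
tool_pos: [0.4587, 0.1365, 0.2489]
ee_rot: [-3.14, 0.788, 1.692]
wrist_force: [0.0, -0.5, -1.4]
width: 0.0006
finger_force: 0.0
```

```bash
python3 - <<'E'
from h import *
p,R,o=st();print(lane(p),o['time'],R.as_matrix().round(2),o['joint_positions'],o['width'])
print((toolR(.785).inv()*R).magnitude())
for q in ([-.065,.07,.09],[-.065,-.005,.079]): print(rel(w(q),toolR(.785),p,R))
snap('scene','s1')
E
```

```text
[-0.06499306  0.08120142  0.24893679] 2.1167 [[-0.09  0.99  0.08]
 [ 0.7   0.12 -0.7 ]
 [-0.71 -0.   -0.71]] [ 0.61189406  0.15345954  1.44028619 -0.71960182  1.89613591  0.37655437] 0.0006268132560781247
0.003954400028931906
[ 1.048e+00  2.000e-03  1.200e+00 -1.000e-03  2.000e-03 -0.000e+00]
[ 5.970e-01  4.000e-03  1.809e+00 -1.000e-03  2.000e-03 -0.000e+00]
```

View pics/s1.png

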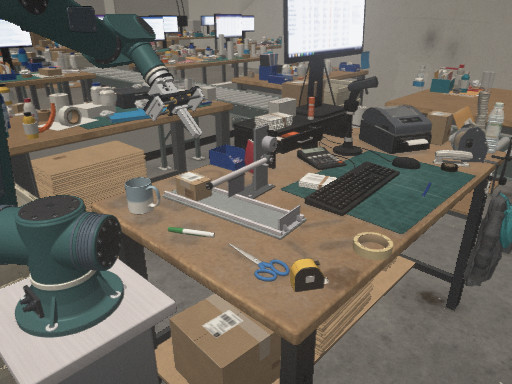

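The tilted pose is reached: fingertips at pixel (195,130), closed, above the parcel. Now I'll go down and in under the bar.

Call:
servo_tool([
  [0.6,0,0.6,0,0,0,0],
  [0.6,0,0.6,0,0,0,0],
  [0.6,0,0.6,0,0,0,0],
])

```text
time: 2.42
tool_pos: [0.4551, 0.1339, 0.1581]
ee_rot: [-3.12, 0.788, 1.709]
wrist_force: [-1.3, -0.1, -1.2]
width: 0.0007
finger_force: 0.0
```

Call:
servo_tool([
  [0.45,0,0.6,0,0,0,0],
  [0.45,0,0.6,0,0,0,0],
  [0.45,0,0.6,0,0,0,0],
])

```text
time: 2.67
tool_pos: [0.4572, 0.1229, 0.0873]
ee_rot: [-3.126, 0.788, 1.703]
wrist_force: [-0.8, -1.4, -1.1]
width: 0.0005
finger_force: 0.0
```

Call:
servo_tool([
  [-0.22,0,0.3,0,0,0,0],
  [-0.45,0,0.6,0,0,0,0],
  [-0.45,0,0.6,0,0,0,0],
  [-0.45,0,0.6,0,0,0,0],
])

```text
time: 3.0
tool_pos: [0.4701, 0.0508, 0.0837]
ee_rot: [3.138, 0.784, 1.688]
wrist_force: [-0.1, 0.1, 0.1]
width: 0.0005
finger_force: 0.5
```

```bash
python3 - <<'E'
from h import *
p,R,o=st();print(lane(p),o['time'],o['wrist_force'])
l=lane(p); q0=rel
r=.024
for th in (0.15,.3,.45,.6,.75,.9,1.0,1.1):
    # displacement of finger point relative to th=0 contact
    f=lambda t: np.array([.18-.245*np.cos(t)-r*np.sin(t),0,.115+.245*np.sin(t)-r*np.cos(t)])
    d=f(th)-f(0); print(th,d.round(3),rel(w(l+d),R,p,R)[:3])
a=robot.snapshot('scene')[90:250,90:310];cv2.imwrite('pics/s2.png',cv2.resize(a,None,fx=3.6,fy=3.6,interpolation=cv2.INTER_CUBIC)[:,:,::-1])
E
```

```text
[-0.06407215 -0.00525305  0.08372149] 3.0 [-0.11412956  0.13180185  0.12320472]
0.15 [-0.001  0.     0.037] [-0.261 -0.007 -0.261]
0.3 [0.004 0.    0.073] [-0.519  0.041 -0.52 ]
0.45 [0.014 0.    0.109] [-0.769  0.142 -0.771]
0.6 [0.029 0.    0.143] [-1.006  0.296 -1.009]
0.75 [0.049 0.    0.173] [-1.223  0.499 -1.228]
0.9 [0.074 0.    0.201] [-1.417  0.745 -1.423]
1.0 [0.092 0.    0.217] [-1.531  0.93  -1.537]
1.1 [0.112 0.    0.231] [-1.631  1.131 -1.638]
```

View pics/s2.png

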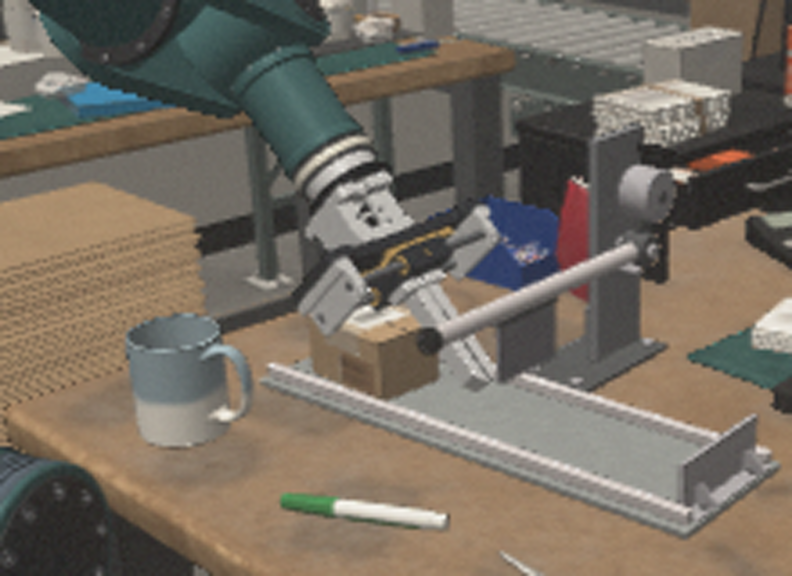

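The fingers pass under the bar between its tip and the plate. Now I'll lift along the arc.

Call:
servo_tool([
  [-0.13,0,-0.13,0,0,0,0],
  [-0.26,-0.005,-0.26,0,0,0,0],
  [-0.39,0.015,-0.39,0,0,0,0],
  [-0.52,0.04,-0.52,0,0,0,0],
  [-0.64,0.09,-0.64,0,0,0,0],
  [-0.77,0.14,-0.77,0,0,0,0],
  [-0.89,0.22,-0.89,0,0,0,0],
])

```text
time: 3.63
tool_pos: [0.4914, 0.0553, 0.2097]
ee_rot: [3.139, 0.784, 1.692]
wrist_force: [0.5, 0.9, -1.7]
width: 0.0005
finger_force: 0.6
```

Call:
servo_tool([
  [-0.11,0.08,-0.11,0,0,0,0],
  [-0.22,0.17,-0.22,0,0,0,0],
  [-0.33,0.28,-0.33,0,0,0,0],
  [-0.43,0.4,-0.43,0,0,0,0],
  [-0.53,0.53,-0.53,0,0,0,0],
  [-0.64,0.71,-0.64,0,0,0,0],
  [-0.74,0.91,-0.74,0,0,0,0],
  [-0.74,0.91,-0.74,0,0,0,0],
])

```text
time: 4.3
tool_pos: [0.5841, 0.0658, 0.3163]
ee_rot: [3.13, 0.784, 1.684]
wrist_force: [-1.5, -0.2, -0.1]
width: 0.0003
finger_force: 0.0
```

```bash
python3 - <<'E'
from h import *
p,R,o=st();print(lane(p),o['time'],o['wrist_force'])
a=robot.snapshot('scene')[40:250,90:310];cv2.imwrite('pics/s3.png',cv2.resize(a,None,fx=2.8,fy=2.8,interpolation=cv2.INTER_CUBIC)[:,:,::-1])
E
```

```text
[ 0.05087677 -0.0042023   0.31625702] 4.3 [-1.54101937 -0.17992511 -0.11771054]
```

View pics/s3.png

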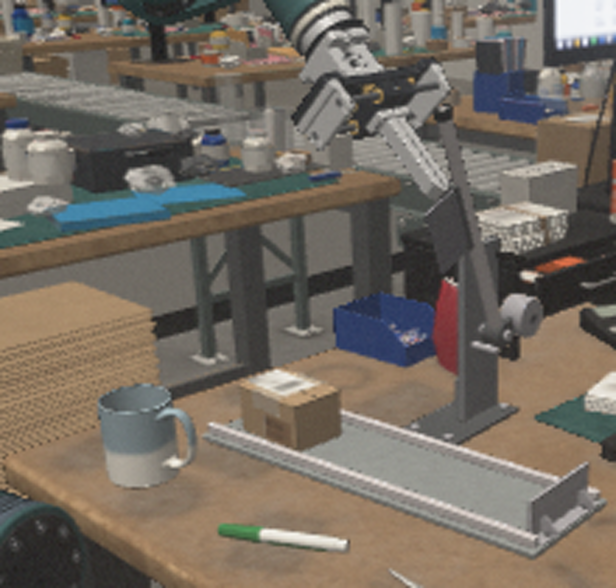

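The bar is at about 1.1 to 1.2 rad, past balance. I'll hold still while it rises, then back off.

Call:
servo_tool([
  [0,-0.3,0,0,0,0,0],
  [0,-0.6,0,0,0,0,0],
  [-0.3,-0.6,-0.3,0,0,0,0],
  [-0.3,-0.6,-0.9,0,0,0,0],
  [-0.3,-0.6,-0.9,0,0,0,0],
  [-0.3,-0.6,-0.9,0,0,0,0],
  [-0.3,-0.6,-0.9,0,0,0,0],
  [-0.3,-0.6,-0.9,0,0,0,0],
  [-0.3,-0.6,-0.9,0,0,0,0],
  [-0.3,-0.6,-0.9,0,0,0,0],
  [-0.3,-0.6,-0.9,0,0,0,0],
  [-0.3,-0.6,-0.9,0,0,0,0],
])

```text
time: 5.35
tool_pos: [0.5168, 0.0993, 0.3955]
ee_rot: [-3.139, 0.785, 1.693]
wrist_force: [-0.4, -0.4, -1.0]
width: 0.0003
finger_force: 0.0
```

```bash
python3 - <<'E'
from h import *
p,R,o=st();print(lane(p),o['time'])
print(rel(w([-.008,.25,.25]),toolR(0),p,R))
E
```

```text
[-0.01187301  0.03720958  0.39551409] 5.35
[ 2.534e+00  3.900e-02 -4.760e-01 -1.000e-03  5.000e-01 -0.000e+00]
```

Call:
servo_tool([
  [0.84,0.01,-0.16,0,0,0,40],
  [0.84,0.01,-0.16,0,0,0,40],
  [0.84,0.01,-0.16,0,0,0,40],
])

```text
time: 5.6
tool_pos: [0.5083, 0.1735, 0.3417]
ee_rot: [-3.126, 0.786, 1.708]
wrist_force: [0.1, -0.8, -1.5]
width: 0.0169
finger_force: 0.0
```

Call:
servo_tool([
  [0.84,0.01,-0.16,0,0,0,40],
  [0.84,0.01,-0.16,0,0,0,40],
  [0.84,0.01,-0.16,0,0,0,40],
])

```text
time: 5.85
tool_pos: [0.5004, 0.2439, 0.2934]
ee_rot: [-3.126, 0.788, 1.709]
wrist_force: [-0.9, -1.1, -1.5]
width: 0.037
finger_force: 0.0
```

Call:
servo_tool([
  [0.84,0.01,-0.16,0,0.25,0,40],
  [0.84,0.01,-0.16,0,0.25,0,40],
  [0.84,0.01,-0.16,0,0.25,0,40],
  [0.84,0.01,-0.16,0,0.5,0,40],
  [0.84,0.01,-0.16,0,0.5,0,40],
  [0.84,0.01,-0.16,0,0.5,0,40],
  [0.84,0.01,-0.16,0,0.5,0,40],
  [0.84,0.01,-0.16,0,0.5,0,40],
])

```text
time: 6.52
tool_pos: [0.4952, 0.3075, 0.254]
ee_rot: [3.139, -0.001, 1.688]
wrist_force: [0.2, -0.0, -0.1]
width: 0.0403
finger_force: 0.0
```

```bash
python3 - <<'E'
from h import *
p,R,o=st();print(lane(p),o['time'],o['width'])
print(rel(w([-.008,.25,.04]),toolR(0),p,R))
print(R.as_matrix().round(3))
b=robot.snapshot('scene')[40:250,90:310]
v=robot.snapshot('wrist');a=robot.snapshot('top')[100:240,115:290]
f=lambda i:cv2.resize(i,(390,290),interpolation=cv2.INTER_CUBIC)
cv2.imwrite('pics/m.png',np.vstack([np.hstack([f(b),f(a)]),np.hstack([f(v),f(v)*0])])[:,:,::-1])
E
```

```text
[-0.00805685  0.2464583   0.25395203] 6.5167 0.04026098990400283
[ 3.40e-02 -6.00e-03  2.14e+00  2.00e-03 -1.00e-03 -3.00e-03]
[[-0.117  0.993  0.003]
 [ 0.993  0.117  0.001]
 [ 0.001  0.003 -1.   ]]
```

View pics/m.png

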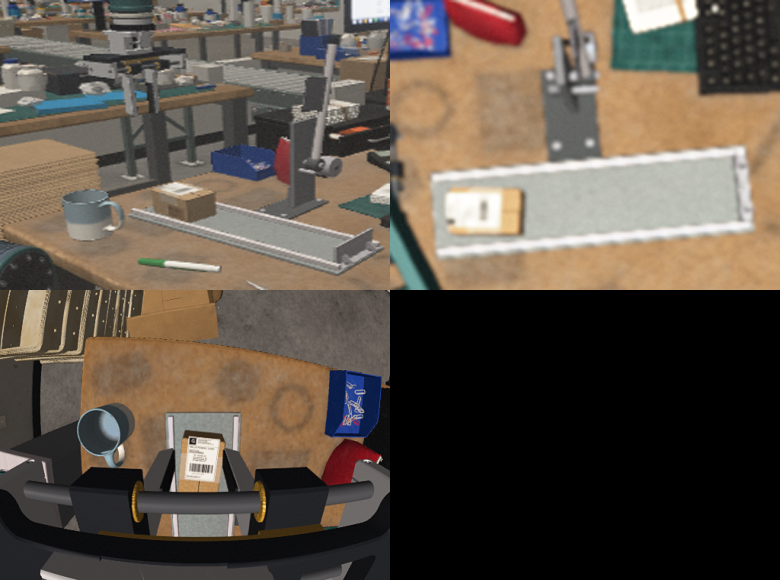

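The gate stands fully raised. In the wrist view (up is +y) the parcel lies at (200,465) with its rear edge near row 432, and the lane end at row 413 leaves room behind it. Descending behind the parcel.

Call:
servo_tool([
  [0.04,0,1,0,0,0,40],
  [0.04,0,1,0,0,0,40],
  [0.04,0,1,0,0,0,40],
])

```text
time: 6.92
tool_pos: [0.4904, 0.3145, 0.1454]
ee_rot: [-3.132, 0.004, 1.695]
wrist_force: [-0.4, -0.1, -0.7]
width: 0.0401
finger_force: 0.0
```

Call:
servo_tool([
  [0,0,0.5,0,0,0,40],
  [0,0,0.9,0,0,0,40],
  [0,0,1,0,0,0,40],
  [0,0,1,0,0,0,40],
])

```text
time: 7.25
tool_pos: [0.4887, 0.3137, 0.0448]
ee_rot: [-3.128, 0.005, 1.695]
wrist_force: [-0.5, 0.4, -0.6]
width: 0.0396
finger_force: 0.0
```

```bash
python3 - <<'E'
from h import *
p,R,o=st();print(lane(p),o['time'],o['width'],o['wrist_force'])
print(rel(w([-.004,-.088,.04]),toolR(0),p,R))
E
```

```text
[-0.01372459  0.25338887  0.04476398] 7.25 0.0396233503438149 [-0.45450524  0.40011629 -0.57025119]
[-3.414e+00  8.900e-02  6.400e-02 -8.000e-03  3.000e-03  2.000e-03]
```

Call:
servo_tool([
  [0,0.09,0.06,0,0,0,40],
  [-0.1,0.09,0.06,0,0,0,40],
  [-0.2,0.09,0.06,0,0,0,40],
  [-0.28,0.09,0.06,0,0,0,40],
  [-0.36,0.09,0.06,0,0,0,40],
  [-0.44,0.09,0.06,0,0,0,40],
  [-0.52,0.09,0.06,0,0,0,40],
  [-0.6,0.09,0.06,0,0,0,40],
  [-0.68,0.09,0.06,0,0,0,40],
  [-0.76,0.09,0.06,0,0,0,40],
  [-0.84,0.09,0.06,0,0,0,40],
  [-0.92,0.09,0.06,0,0,0,40],
])

```text
time: 8.25
tool_pos: [0.5135, 0.2238, 0.0459]
ee_rot: [-3.141, -0.001, 1.692]
wrist_force: [0.2, 2.8, 1.5]
width: 0.0399
finger_force: 1.7
```

```bash
python3 - <<'E'
from h import *
p,R,o=st();print(lane(p),o['time'],o['width'],o['wrist_force'])
print(rel(w([-.004,-.088,.04]),toolR(0),p,R))
b=robot.snapshot('scene')[80:250,90:310]
v=robot.snapshot('wrist');
f=lambda i:cv2.resize(i,(390,300),interpolation=cv2.INTER_CUBIC)
cv2.imwrite('pics/m2.png',np.hstack([f(b),f(v)])[:,:,::-1])
E
```

```text
[-7.15951306e-05  1.61224564e-01  4.59239726e-02] 8.25 0.039943629182021656 [0.16468845 2.75822749 1.50236756]
[-2.492 -0.039  0.058 -0.    -0.    -0.   ]
```

View pics/m2.png

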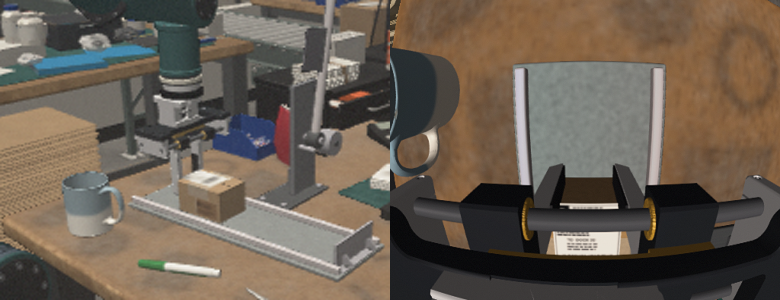

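The parcel moves with both fingers behind it, centred between the rails. Continuing.

Call:
servo_tool([
  [-0.08,0,0,0,0,0,40],
  [-0.16,0,0,0,0,0,40],
  [-0.24,0,0,0,0,0,40],
  [-0.32,0,0,0,0,0,40],
  [-0.4,0,0,0,0,0,40],
  [-0.48,0,0,0,0,0,40],
  [-0.56,0,0,0,0,0,40],
  [-0.64,0,0,0,0,0,40],
  [-0.72,0,0,0,0,0,40],
  [-0.8,0,0,0,0,0,40],
  [-0.88,0,0,0,0,0,40],
  [-0.96,0,0,0,0,0,40],
])

```text
time: 9.35
tool_pos: [0.5252, 0.1285, 0.0459]
ee_rot: [-3.141, -0.0, 1.692]
wrist_force: [-0.2, 2.2, -0.4]
width: 0.0402
finger_force: 0.6
```

Call:
servo_tool([
  [-0.08,0,0,0,0,0,40],
  [-0.16,0,0,0,0,0,40],
  [-0.24,0,0,0,0,0,40],
  [-0.32,0,0,0,0,0,40],
  [-0.4,0,0,0,0,0,40],
  [-0.48,0,0,0,0,0,40],
  [-0.56,0,0,0,0,0,40],
  [-0.64,0,0,0,0,0,40],
  [-0.72,0,0,0,0,0,40],
  [-0.8,0,0,0,0,0,40],
  [-0.88,0,0,0,0,0,40],
  [-0.96,0,0,0,0,0,40],
])

```text
time: 10.35
tool_pos: [0.5368, 0.0333, 0.0458]
ee_rot: [-3.141, -0.001, 1.692]
wrist_force: [0.1, 1.6, -1.0]
width: 0.0399
finger_force: 0.7
```

Call:
servo_tool([
  [-0.06,0,0,0,0,0,40],
  [-0.12,0,0,0,0,0,40],
  [-0.18,0,0,0,0,0,40],
  [-0.22,0,0,0,0,0,40],
  [-0.26,0,0,0,0,0,40],
  [-0.3,0,0,0,0,0,40],
  [-0.34,0,0,0,0,0,40],
  [-0.38,0,0,0,0,0,40],
  [-0.42,0,0,0,0,0,40],
  [-0.45,0,0,0,0,0,40],
  [-0.45,0,0,0,0,0,40],
])

```text
time: 11.27
tool_pos: [0.5423, -0.0115, 0.0458]
ee_rot: [-3.141, 0.0, 1.692]
wrist_force: [0.8, -0.1, 0.2]
width: 0.04
finger_force: 0.0
```

```bash
python3 - <<'E'
from h import *
p,R,o=st();print(lane(p),o['time'],o['width'],o['wrist_force'],o['finger_force'])
E
```

```text
[ 1.35823076e-05 -7.59102265e-02  4.58178772e-02] 11.2667 0.03998757937162695 [ 0.81095783 -0.12777746  0.24442416] 0.0
```

Call:
servo_tool([
  [-0.02,0,0,0,0,0,40],
  [-0.04,0,0,0,0,0,40],
  [-0.06,0,0,0,0,0,40],
  [-0.08,0,0,0,0,0,40],
  [-0.09,0,0,0,0,0,40],
])

```text
time: 11.68
tool_pos: [0.5433, -0.0197, 0.0459]
ee_rot: [-3.141, -0.001, 1.692]
wrist_force: [-0.9, 2.0, 1.1]
width: 0.0401
finger_force: 1.1
```

Call:
servo_tool([
  [-0.02,0,0,0,0,0,40],
  [-0.04,0,0,0,0,0,40],
])

```text
time: 11.85
tool_pos: [0.5437, -0.0229, 0.0459]
ee_rot: [-3.141, -0.002, 1.693]
wrist_force: [-0.9, 7.1, 2.6]
width: 0.0399
finger_force: 3.7
```

Call:
servo_tool([
  [-0.02,0,0,0,0,0,40],
  [-0.03,0,0,0,0,0,40],
])

```text
time: 12.02
tool_pos: [0.5436, -0.0229, 0.0459]
ee_rot: [-3.141, -0.009, 1.693]
wrist_force: [-1.9, 13.6, 2.8]
width: 0.0399
finger_force: 6.8
```

Contact came at lane y −87 mm, as predicted (−88). The force is split evenly over the two fingers: 6.8 of 13.6 N on one. Backing off.

Call:
servo_tool([
  [0.05,0,0,0,0,0,40],
  [0.2,0,0,0,0,0,40],
  [0.5,0,0,0,0,0,40],
  [0.5,0,-0.3,0,0,0,40],
  [0.6,0,-0.6,0,0,0,40],
  [0.8,0,-1,0,0,0,40],
  [0.8,0,-1,0,0,0,40],
  [0.8,0,-1,0,0,0,40],
])

```text
time: 12.68
tool_pos: [0.5366, 0.0529, 0.1495]
ee_rot: [3.135, 0.002, 1.694]
wrist_force: [-0.5, 0.1, 0.0]
width: 0.0403
finger_force: 0.0
```

Call:
servo_tool([
  [1,-0.5,-0.8,0,0,0,40],
  [1,-0.5,-0.8,0,0,0,40],
  [1,-0.5,-0.8,0,0,0,40],
  [1,-0.5,-0.8,0,0,0,40],
  [1,-0.5,-0.8,0,0,0,40],
  [1,-0.5,-0.8,0,0,0,40],
])

```text
time: 13.18
tool_pos: [0.4728, 0.1451, 0.2244]
ee_rot: [-3.14, 0.001, 1.693]
wrist_force: [0.2, 0.7, -1.4]
width: 0.0401
finger_force: 0.0
```

```bash
python3 - <<'E'
from h import *
p,R,o=st();print(lane(p),o['time'],o['wrist_force'])
b=robot.snapshot('scene')[80:250,110:330];a=robot.snapshot('top')[100:240,125:290]
f=lambda i:cv2.resize(i,(400,310),interpolation=cv2.INTER_CUBIC)
cv2.imwrite('pics/m3.png',np.hstack([f(b),f(a)])[:,:,::-1])
for t in ['mug','tape_measure','tape_ring']:
    print(t,[(np.round(x['extent']),round(x['conf'],2)) for x in robot.find_in(t,'top')[:1]])
E
```

```text
[-0.05000233  0.08802321  0.22435713] 13.1833 [ 0.23012385  0.66048758 -1.43299329]
mug [(array([142., 257.,  39.,  27.]), 0.59)]
tape_measure [(array([330., 245.,  22.,  21.]), 0.82)]
tape_ring [(array([339., 176.,  32.,  29.]), 0.54)]
```

View pics/m3.png

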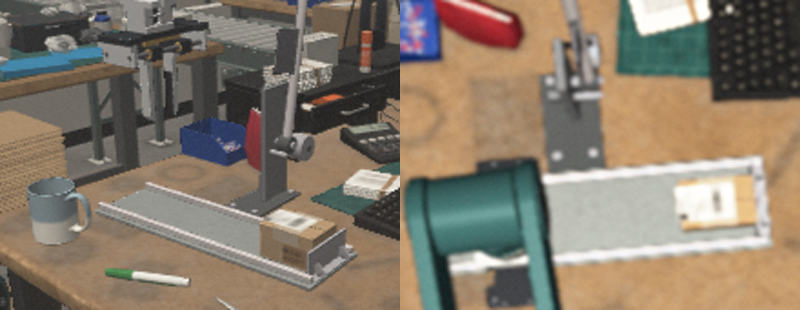

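The parcel lies squarely against the stop, at (300,240) left and (715,203) right. The gate is still up, and the mug, tape measure and ring haven't moved.

```bash
python3 -c "
from bench import robot
print(robot.close_job())"
```

```text
the job is handed in; nothing more can be done
None
```

The job is handed in at about 13 s of the 58 s allowed: the gate stands raised by itself, the parcel lies squarely against the end stop, and the mug, tape measure and ring of tape were not moved.

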